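# Square up a line on a display panel

## Robot

A 6-joint arm with a two-finger parallel gripper is mounted at the origin on the work surface. World frame = base frame: x ahead of the robot, y to its left, z up, the work surface at z = 0. Lengths are in mm, angles in degrees, forces in N, time in s.
With the tool pointing down it reaches from about 350 to 850 mm from the base axis. Payload 8.1 kg.
Tool frame: the origin (TCP) lies midway between the tips of the shut fingers; the grasp point (between the pads) lies grip_depth behind it (grip_depth is the distance from the TCP to the grasp point, in mm); z points along the fingers, y is the line along which they close (so a half turn about z gives the same grasp; the last joint's range is limited). The gripper opens to 85 mm and grips with 20 to 120 N. Pads are 22 mm wide; open, the fingers measure 114 mm over their backs; the gripper's body (76 mm by 85 mm) begins 54 mm behind the grasp point. The pads swing forward as they close: fully open they stand 13 mm farther back than shut.
Start: joints at [-69.236, 7.471, 85.268, -0, 87.261, -4.893], TCP at [259.81, -540.836, 199.292] pointing down, gripper open.
Joint ranges: [-169.43, 169.43], [-51.17, 129.36], [1.28, 143.12], [-76.62, 256.62], [0, 156.53], [-152.29, 152.29]. Speed limits (degrees/s): [136.94, 136.94, 159.86, 180, 180, 180].

## Interface

Orientations are given as [roll, pitch, yaw] about the fixed x, y, z axes, in that order (R = Rz(yaw) Ry(pitch) Rx(roll)).
In Python, from bench import sense, snapshot, hand_in, grip_depth gives the robot as it stands. The module is installed in compiled form; this text tells all that it offers.
- The arm moves only by the tool apply_moves, never from a script. Its argument "series" is text: rows parted by semicolons, each of 5 numbers parted by spaces: the shift along the tool's x, y, z each as a share of 0.3 m, from -1 to 1, then the turn about the tool's z as a share of 2 rad, from -1 to 1, then the gripper's target within -1 to 1 (shut at 1, half-way at 0, fully open at -1). In form: tx ty tz twist gripper; .... A call has 1 to 5 rows; each row shifts and turns the commanded pose from where the row before left it, along the tool's axes as they then stand; what a row does not reach is not made up. A row lasts 1/12 s, in which the tool goes at most 41.7 mm and 7.16 degrees, less where a joint would pass 70% of its speed; a pose out of reach is approached as far as the arm can. A call with a number of a shift or a turn outside -1 to 1 is refused whole. A call with a gripper value outside its range is refused whole. The fingers move at their own pace and stop on an object; "squeeze" is the grip in N (left out, the last holds). Time passes only in rows, so rows that do not move let the fingers close. It gives the time, the measured TCP pose, the force, the opening and the grip force at its end, in the units of the state.
- sense(): the state, without advancing time (a new reading comes with each control period).
- snapshot(name): name is "scene" or "top"; returns a dict with "frame" (400x640x3 uint8, blue, green, red), "depth" (400x640 float32, mm along the optical axis (not along the pixel's ray), 0 where there is no reading), "intrinsics" (3x3 intrinsics, pixels), "extrinsics" (4x4, takes a point from camera to world coordinates). Camera axes: x right, y down, z forward; pixel columns grow to the right and rows downward; lengths in mm; the calibration is good to about 2 mm. A picture is of the moment at which its call begins.
- hand_in(): hands the job in; it is judged then, once.
The state is a dict: "time": time; "joint_pos": joint angles; "qd": joint speeds; "joint_efforts": joint torques, N m; "tool_pos": TCP position; "tcp_rot": TCP orientation; "ft_force": force on the tool from outside, world axes, zero at the start; "wrist_torque": the same for the moment, N m; "finger_gap": finger opening in mm; "grip_force": force on a finger pad.
Only numpy, scipy, OpenCV 4.12 (cv2) and the standard library are available. Lean on these libraries where they do the work, as an engineer would, in place of code of your own. Each camera call takes 0.05 s, during which the arm holds its last target. There are 200 camera calls.

## Task

The plywood panel is to get a pencil line squared across it at the short pencil tick on its near edge. Keeping it level, take the closed bead box that was left on the panel and set it down gently and neatly on top of its stack of two boxes beside the panel, and gently lay the square ready for drawing the line: stock flat on the table and flush along the panel's near edge, blade across the panel, the blade's outer edge on the tick. Let go of everything, and leave the stack, the cord spool, the pliers and the glue bottle where they are.

Things in the scene. Friction and masses are not known exactly. Their poses are not given: they have to be found in the camera images.
- panel: Plywood panel 120 x 220 mm, 9 mm thick, held flat to the table by double-sided tape: it does not move. Origin: centre of its underside, on the table. x (the 120 mm way) points roughly away from the robot, y along the 220 mm length to the robot's left. The near edge, that the square goes against, is the 220 mm face at panel x = -60 mm.
- mark: Pencil tick on the panel's top: a dark line 28 mm long and 2.5 mm wide, square to the near edge and beginning there. Origin: middle of the tick, on the panel's top, at panel x = -46 mm; axes as the panel's (x along the tick). It lies anywhere from 85 mm right to 5 mm left of the panel's middle.
- square: Engineer's square, an L lying flat, 0.32 to 0.48 kg. Origin: centre of the stock's underside; x along the blade, y along the stock. Thick dark steel stock: x -12 to 12, y -60 to 60, z 0 to 24 mm. Thin bright aluminium blade: x 12 to 152, y -60 to -30, z 9.5 to 12.5 mm (passes 0.5 mm over the panel). Its outer edge is y = -60, at the stock's end. Balances 6 mm from the origin. Starts on the table.
- square_heel (a point): Point of the square where the blade's outer edge meets the stock's inner face (the face that goes against the panel): square frame (12, -60, 9.5) mm.
- square_toe (a point): Point of the stock's inner face at its other end: square frame (12, 60, 9.5) mm.
- box: Closed clear plastic compartment box with beads, 60 x 180 mm, 28 mm high, 0.15 to 0.31 kg, plain vertical sides, lying on the panel. Origin: centre of its underside; x across the 60 mm width, y along the 180 mm length, z up.
- stack_top: Upper box of the stack of two, to one side of the panel (the square starts on the other side); same size as the box on the panel, its underside 28 mm and its top 56 mm above the table. Origin: centre of its underside; x across the 60 mm width, y along the 180 mm length. The box may go on it either way round.
- stack_low: Lower box of the stack, same size, on the table, square under the upper one. Origin: centre of its underside.
- spool: Spool of dark brown cord standing upright, 60 mm diameter, 62 mm high, between the robot and the panel. Origin: centre of its underside. Bystander.
- pliers: Small flat-nose pliers lying flat, about 117 mm long (along its y), 46 mm wide, 12 mm high, between the robot and the panel. Origin: near the middle, on the table. Bystander.
- glue: White glue bottle with black nozzle, standing, 46 mm diameter, 124 mm high, beyond the panel. Origin: centre of its underside. Bystander.
- lamp_left: Black desk lamp fixed to the table beyond the panel on the robot's left. Origin: on the table, at the middle of its 80 mm square foot (6 mm thick) and of its upright stem, 16 mm thick and 500 mm high; the neck goes up to 590 mm. Its 125 mm wide shade hangs 115 mm out along the lamp's own x axis (away from the robot and outward), from 440 to 575 mm above the table. Does not move.
- lamp_right: Black desk lamp fixed to the table beyond the panel on the robot's right. Origin: on the table, at the middle of its 80 mm square foot (6 mm thick) and of its upright stem, 16 mm thick and 500 mm high; the neck goes up to 590 mm. Its 125 mm wide shade hangs 115 mm out along the lamp's own x axis (away from the robot and outward), from 440 to 575 mm above the table. Does not move.

How it is judged (in metres and radians):
At the end, for the whole second after the job is handed in: Square flat on the table (2 mm, 0.03 rad), both ends of the stock's inner face within 1.5 mm of the panel's near edge plane, blade's outer edge within 3 mm of the tick's middle; bead box level on the upper box of the stack, within 12 mm of centre and 0.12 rad of its direction; all at rest (x of square_heel in the frame of panel between -0.0615 and -0.058 m and x of square_toe in the frame of panel between -0.0615 and -0.058 m and y of square_heel in the frame of mark between -0.003 and 0.003 m and height (world z) of square below 0.002 m and angle between square's own z axis and vertical below 0.03 rad and linear speed of each of square, box below 0.01 m/s and horizontal distance between box and stack_top below 0.012 m and angle between the y axis of box and the y axis of stack_top, either way round below 0.12 rad and z of box in the frame of stack_top between 0.025 and 0.031 m and angle between box's own z axis and vertical below 0.05 rad); the robot touches nothing.
It fails at once if the bead box is tipped by more than 0.35 rad (angle between box's own z axis and vertical above 0.35 rad).
It fails at once if a box of the stack is shifted by more than 15 mm (distance of any of stack_top, stack_low from where it was at the start of the episode above 0.015 m).
It fails at once if the spool, the pliers or the glue bottle is shifted by more than 15 mm (distance of any of spool, pliers, glue from where it was at the start of the episode above 0.015 m).
It fails at once if the bead box is dropped on the stack: faster than 0.45 m/s within 30 mm above it (horizontal distance between box and stack_top below 0.04 m and z of box in the frame of stack_top below 0.058 m and linear speed of box above 0.45 m/s).
It fails at once if the square is dropped or shoved at the panel: faster than 0.45 m/s within 20 mm of the table near the panel (horizontal distance between square and panel below 0.2 m and height (world z) of square below 0.02 m and linear speed of square above 0.45 m/s).
It also fails if it takes over 58 s, if anything falls off the work surface, if the arm or the gripper's body presses on something with over 40 N, if the wrist force passes 120 N, or if a joint passes its speed limit or range.

## Working session

There is one attempt and no reset: what is moved stays moved. The work goes in short steps, Python scripts to look and compute and a tool call to move; the robot and the scene stay as the last step left them, time stands still between calls to the robot, and variables do not carry over. Pictures are saved under pics/ and viewed, at most 10 in all, crops included, and the job is handed in when it is done.

Besides the shell and the picture viewer there is one more tool, called as name(argument=value, ...) on one line, values as JSON. apply_moves: Moves the arm, as the interface text tells. Its arguments: {"type":"object","properties":{"series":{"type":"string"},"squeeze":{"type":"number"}},"required":["series"]}

```bash
mkdir -p pics; cat > h.py <<'E'
import numpy as np, cv2
from bench import sense, snapshot, hand_in, grip_depth
def save(n):
    s=snapshot(n); np.savez(n+'.npz',**{k:np.array(v) for k,v in s.items()}); return s
def load(n): return dict(np.load(n+'.npz'))
def px2w(s,u,v,z):
    K=np.array(s['intrinsics']);T=np.array(s['extrinsics'])
    d=T[:3,:3]@np.linalg.solve(K,[u,v,1.]);o=T[:3,3]
    return (o+d*(z-o[2])/d[2])
def cloud(s):
    K=np.array(s['intrinsics']);T=np.array(s['extrinsics']);D=s['depth']
    v,u=np.mgrid[:D.shape[0],:D.shape[1]]
    P=np.stack([(u-K[0,2])/K[0,0]*D,(v-K[1,2])/K[1,1]*D,D],-1)
    return P@T[:3,:3].T+T[:3,3]
E
python3 - <<'E'
from h import *
print(grip_depth if not callable(grip_depth) else grip_depth(),sense())
for n in('top','scene'):
    s=save(n);print(s['extrinsics'],s['intrinsics']);cv2.imwrite(f'pics/{n}0.png',s['frame'])
E
```

```text
18.700000000000003 {'time': 0.0, 'joint_pos': array([-6.92343396e+01,  7.51500882e+00,  8.53311640e+01,  1.02438229e-03,
        8.72596750e+01, -4.89243488e+00]), 'qd': array([-0.01201036,  0.0280276 , -0.0324017 , -0.01492848,  0.0337295 ,
       -0.02952436]), 'joint_efforts': array([-2.54969113e-03, -5.69390059e+01, -5.00562751e+01, -4.77047233e-04,
        1.48769736e-02, -1.66959080e-05]), 'tool_pos': array([ 259.61535403, -540.24833823,  198.22744061]), 'tcp_rot': array([-1.79894625e+02, -1.00466589e-02,  2.56580361e+01]), 'ft_force': array([-0.21850871, -0.48063822, -0.52073909]), 'wrist_torque': array([ 0.02573728,  0.00641413, -0.02405046]), 'grip_force': 0.0, 'finger_gap': 85.49098528097251}
[[-1.36473704e-02 -9.89735036e-01  1.42261404e-01  4.47608574e+02]
 [-9.99903041e-01  1.39022455e-02  7.97772528e-04  1.27804443e-01]
 [-2.76733639e-03 -1.42236723e-01 -9.89828802e-01  9.33794062e+02]
 [ 0.00000000e+00  0.00000000e+00  0.00000000e+00  1.00000000e+00]] [[376.52340819   0.         317.10908028]
 [  0.         376.52340819 196.70564677]
 [  0.           0.           1.        ]]
[[-7.63969868e-01  3.69413155e-01 -5.29040604e-01  1.08226044e+03]
 [ 6.45139242e-01  4.52625821e-01 -6.15569025e-01  5.80223128e+02]
 [ 1.20581422e-02 -8.11581041e-01 -5.84115412e-01  6.00617235e+02]
 [ 0.00000000e+00  0.00000000e+00  0.00000000e+00  1.00000000e+00]] [[376.46654062   0.         318.41643133]
 [  0.         376.46654062 200.58431541]
 [  0.           0.           1.        ]]
```

View pics/top0.png

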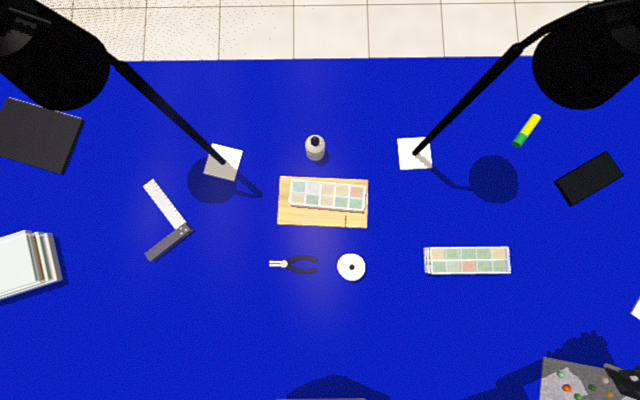

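View pics/scene0.png

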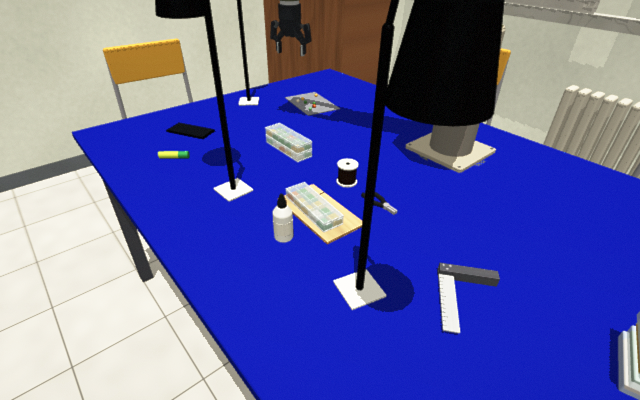

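```bash
python3 - <<'E'
from h import *
s=load('top');f=s['frame']
def crop(u0,v0,u1,v1,k):
    c=cv2.resize(f[v0:v1,u0:u1],None,fx=k,fy=k,interpolation=cv2.INTER_CUBIC)
    for u in range(u0-u0%10+10,u1,10):cv2.putText(c,str(u),((u-u0)*k,10),0,.35,(255,255,255));cv2.line(c,((u-u0)*k,12),((u-u0)*k,18),(0,0,255))
    for v in range(v0-v0%10+10,v1,10):cv2.putText(c,str(v),(0,(v-v0)*k),0,.35,(255,255,255));cv2.line(c,(24,(v-v0)*k),(30,(v-v0)*k),(0,0,255))
    return c
cv2.imwrite('pics/panel.png',crop(270,165,380,235,7))
a=crop(138,170,198,266,6);b=crop(415,238,517,284,4)
o=np.zeros((max(a.shape[0],b.shape[0]),a.shape[1]+b.shape[1],3),np.uint8);o[:a.shape[0],:a.shape[1]]=a;o[:b.shape[0],a.shape[1]:]=b
cv2.imwrite('pics/sqst.png',o)
P=cloud(s)
print('depth z: box',P[193,330],'panel',P[222,300],'stack',P[260,465],'stock',P[243,168],'blade',P[200,163],'glue',P[143,315],'spool',P[267,352])
# blue-free mask contours
hsv=cv2.cvtColor(f,cv2.COLOR_BGR2HSV)
m=(~((hsv[...,0]>110)&(hsv[...,0]<130)&(hsv[...,1]>200))).astype(np.uint8)
for c in cv2.findContours(m,cv2.RETR_EXTERNAL,cv2.CHAIN_APPROX_NONE)[0]:
    if cv2.contourArea(c)>150: print(cv2.minAreaRect(c),cv2.contourArea(c))
E
```

```text
depth z: box [584.89373845 -30.2876143   38.22707698] panel [518.42180829  43.84997096   7.51482687] stack [ 422.11724327 -336.81682634   56.14061618] stock [471.08007813 360.19249858  24.58661201] blade [576.85744367 381.01367209  14.54053357] glue [688.77954966   3.88410633 109.05446025] spool [410.22247304 -76.09931182  65.63102331]
((588.5, 378.0), (42.0, 101.0), 90.0) 3493.0
((466.9426574707031, 260.138916015625), (29.247468948364258, 87.95291900634766), 89.24615478515625) 2413.5
((25.127710342407227, 261.4227600097656), (64.19031524658203, 66.01533508300781), 77.27564239501953) 3354.5
((151.92755126953125, 220.4361572265625), (68.255615234375, 54.58176803588867), 52.69605255126953) 1520.5
((588.3167724609375, 177.98733520507812), (30.36252212524414, 61.97950744628906), 59.2645149230957) 1712.0
((322.26043701171875, 219.84078979492188), (97.61691284179688, 169.34396362304688), 7.037940979003906) 9920.5
((526.0946044921875, 130.06759643554688), (10.694782257080078, 39.98918914794922), 35.53767776489258) 372.5
((319.5, 102.0), (204.0, 639.0), 90.0) 54707.5
```

View pics/panel.png

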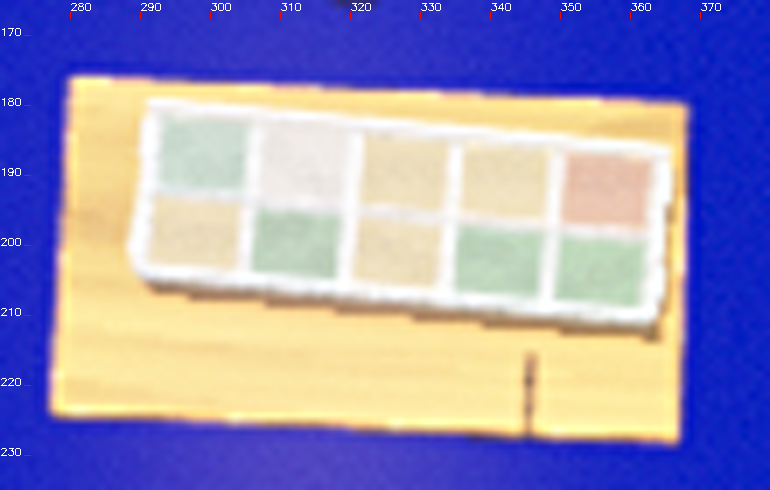

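View pics/sqst.png

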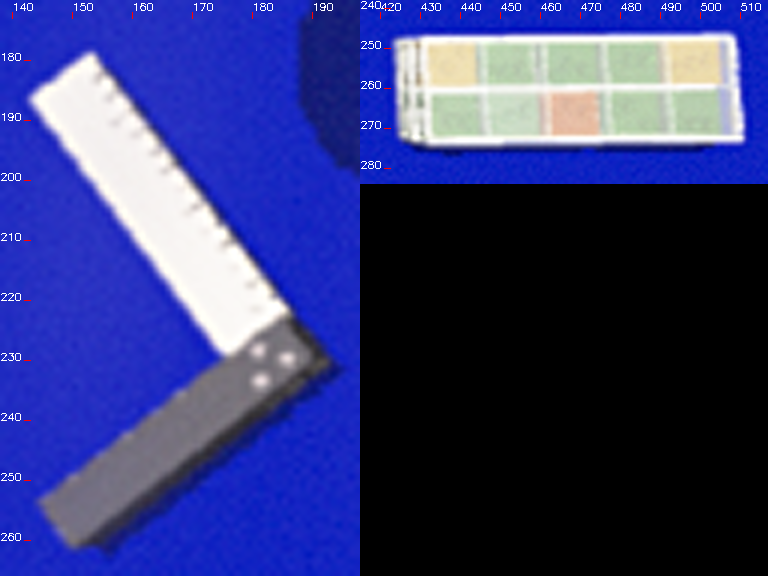

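```bash
cat > pose.py <<'E'
from h import *
s=load('top');P=cloud(s)
def pts(l,k,u0,v0,z): return np.array([px2w(s,u0+(a+.5)/k-.5,v0+(b+.5)/k-.5,z)[:2] for a,b in l])
def rect(roi,zlo,zhi):
    u0,v0,u1,v1=roi;Q=P[v0:v1,u0:u1].reshape(-1,3);Q=Q[(Q[:,2]>zlo)&(Q[:,2]<zhi)]
    return cv2.minAreaRect(Q[:,:2].astype(np.float32)),len(Q),np.median(Q[:,2])
if __name__=='__main__':
    np.set_printoptions(suppress=True,precision=1)
    pc=pts([(69,77),(688,104),(679,442),(51,414)],7,270,165,9)
    print('panel',pc,pc.mean(0),np.linalg.norm(np.roll(pc,-1,0)-pc,axis=1),np.degrees([np.arctan2(*(-(a-b))[[0,1]]*[-1,1]) for a,b in((pc[0],pc[1]),(pc[3],pc[2]))]))
    tk=pts([(531,353),(528,437)],7,270,165,9);print('tick',tk)
    print('box',rect((280,172,374,220),25,45),'stack',rect((415,238,520,284),48,65))
    print('stock',rect((138,170,198,266),19,30))
    b=pts([(147,98),(672,146),(655,315),(133,265)],7,270,165,37);print('box px',b,b.mean(0))
    st=[(x-360,y) for x,y in[(422,36),(735,36),(744,140),(428,140)]]
    b=pts(st,4,415,238,56);print('stack px',b,b.mean(0))
    b=pts([(38,503),(75,548),(318,355),(290,318)],6,138,170,24);print('stock px',b,b.mean(0))
    b=pts([(30,97),(93,52),(290,315),(222,357)],6,138,170,12.5);print('blade px',b)
    for n,uv in dict(spool=(351,267),pliers=(295,264),glue=(315,148),lampR=(414,153),lampL=(223,162)).items():print(n,px2w(s,*uv,0 if 'lamp' in n else 30))
E
python3 pose.py
```

```text
panel [[ 635.3   94.4]
 [ 622.3 -126.4]
 [ 502.  -119.3]
 [ 514.9  100.7]] [568.6 -12.7] [221.2 120.5 220.4 120.5] [176.6 176.7]
tick [[534.  -68.3]
 [504.5 -66.5]]
box (((582.5875854492188, -23.031944274902344), (182.7013397216797, 60.993003845214844), 83.79734802246094), 1892, np.float64(36.798033214316035)) stack (((422.51165771484375, -348.6318054199219), (185.41940307617188, 59.470054626464844), 89.60481262207031), 2101, np.float64(55.51829924719527))
stock (((475.473876953125, 362.0968017578125), (24.844947814941406, 120.51300048828125), 38.13100814819336), 526, np.float64(24.602039437790268))
box px [[ 621.8   64.6]
 [ 602.4 -116.6]
 [ 543.8 -108.9]
 [ 563.6   69.6]] [582.9 -22.8]
stack px [[ 453.6 -258.5]
 [ 451.2 -439. ]
 [ 392.3 -439.1]
 [ 394.7 -258.7]] [ 422.9 -348.8]
stock px [[447.1 417. ]
 [429.2 401.4]
 [504.5 307.3]
 [519.6 319.1]] [475.1 361.2]
blade px [[613.6 434.3]
 [632.2 409. ]
 [521.7 323.2]
 [505.  350.3]]
spool [408.7 -76.9  30. ]
pliers [417.5  55.3  30. ]
glue [699.2   4.4  30. ]
lampR [ 690.8 -247.3    0. ]
lampL [674.3 238.8   0. ]
```

apply_moves(series="0.05 -0.03 0 0 -1;0.095 -0.06 0 0 -1;0.095 -0.06 0 0 -1;0.095 -0.06 0 0 -1;0.095 -0.06 0 0 -1", squeeze=50)

```text
time: 0.52
tool_pos: [341.3, -410.4, 198.7]
tcp_rot: [-179.9, 0.0, 25.6]
ft_force: [0.3, -0.4, 0.7]
finger_gap: 85.4
grip_force: 0.0
```

apply_moves(series="0.095 -0.06 0 0 -1;0.095 -0.06 0 0 -1;0.095 -0.06 0 0 -1;0.095 -0.06 0 0 -1;0.095 -0.06 0 0 -1")

```text
time: 0.93
tool_pos: [430.9, -267.5, 199.0]
tcp_rot: [-180.0, 0.0, 25.6]
ft_force: [-0.1, 0.4, 0.9]
finger_gap: 85.4
grip_force: 0.0
```

apply_moves(series="0.095 -0.06 0 0 -1;0.095 -0.06 0 0 -1;0.095 -0.06 0 0 -1;0.095 -0.06 0 0 -1;0.095 -0.06 0 0 -1")

```text
time: 1.35
tool_pos: [520.3, -124.6, 198.9]
tcp_rot: [-180.0, 0.0, 25.7]
ft_force: [0.2, 0.4, 0.9]
finger_gap: 85.6
grip_force: 0.0
```

apply_moves(series="0.095 -0.06 0 0 -1;0.095 -0.06 0 0 -1;0.095 -0.06 0 0 -1;0.05 -0.03 0 0 -1;0 0 0 -0.03 -1")

```text
time: 1.77
tool_pos: [584.3, -22.3, 198.5]
tcp_rot: [-179.9, -0.0, 29.3]
ft_force: [-0.1, -0.5, -0.1]
finger_gap: 85.1
grip_force: 0.0
```

apply_moves(series="0 0 0.04 -0.06 -1;0 0 0.04 -0.06 -1;0 0 0.04 -0.06 -1;0 0 0.04 -0.06 -1;0 0 0.04 -0.06 -1")

```text
time: 2.18
tool_pos: [582.9, -25.9, 138.2]
tcp_rot: [-179.9, 0.0, 63.8]
ft_force: [0.3, -0.0, -0.0]
finger_gap: 85.3
grip_force: 0.0
```

apply_moves(series="0 0 0 -0.06 -1;0 0 0 -0.06 -1;0 0 0 -0.057 -1;0 0 0 0 -1;0 0 0 0 -1")

```text
time: 2.6
tool_pos: [583.0, -26.0, 138.9]
tcp_rot: [-180.0, -0.0, 83.5]
ft_force: [0.3, 0.3, -0.4]
finger_gap: 85.0
grip_force: 0.0
```

apply_moves(series="0.01 0 0.08 0 -1;0 0 0.1 0 -1;0 0 0.1 0 -1;0 0 0.1 0 -1;0 0 0.03 0 -1")

```text
time: 3.02
tool_pos: [579.6, -22.5, 10.9]
tcp_rot: [-179.6, -0.0, 83.5]
ft_force: [-1.5, 0.3, -2.0]
finger_gap: 85.6
grip_force: 0.0
```

apply_moves(series="0 0 0.026 0 -1;0 0 0 0 -0.2;0 0 0 0 0;0 0 0 0 0.3;0 0 0 0 0.6")

```text
time: 3.43
tool_pos: [585.4, -23.2, 10.7]
tcp_rot: [179.8, 0.0, 83.7]
ft_force: [-0.2, -0.3, 0.0]
finger_gap: 38.8
grip_force: 0.0
```

apply_moves(series="0 0 0 0 0.6;0 0 0 0 0.6;0 0 0 0 0.6;0 0 0 0 0.6;0 0 0 0 0.6")

```text
time: 3.85
tool_pos: [583.6, -23.0, 8.6]
tcp_rot: [180.0, -0.0, 83.8]
ft_force: [0.3, 0.4, 0.2]
finger_gap: 17.5
grip_force: 0.0
```

```bash
python3 - <<'E'
from h import *
print(sense())
a=save('top');b=save('scene')
f=np.vstack([cv2.resize(a['frame'][130:290,220:420],(600,480))[:300],cv2.resize(b['frame'][140:260,240:440],(600,360))[:300]])
cv2.imwrite('pics/g1.png',f)
E
```

```text
{'time': 3.85, 'joint_pos': array([-7.28971369e+00,  1.48432675e+01,  9.77514818e+01,  1.29578782e-03,
        6.74008371e+01, -1.04233179e+00]), 'qd': array([-0.0398619 ,  0.1027189 ,  0.02906814, -0.01039739, -0.01243225,
        0.01744383]), 'joint_efforts': array([ 6.80313351e-04, -5.80000305e+01, -4.44826448e+01,  9.59572594e-05,
       -1.65546047e-03,  1.40198190e-03]), 'tool_pos': array([583.63644625, -23.03349385,   8.58908303]), 'tcp_rot': array([ 1.79995565e+02, -1.11584453e-03,  8.37521202e+01]), 'ft_force': array([0.30796646, 0.40894457, 0.22635704]), 'wrist_torque': array([0.0237187 , 0.01973126, 0.00807487]), 'grip_force': 0.0, 'finger_gap': 17.505293250147076}
```

View pics/g1.png

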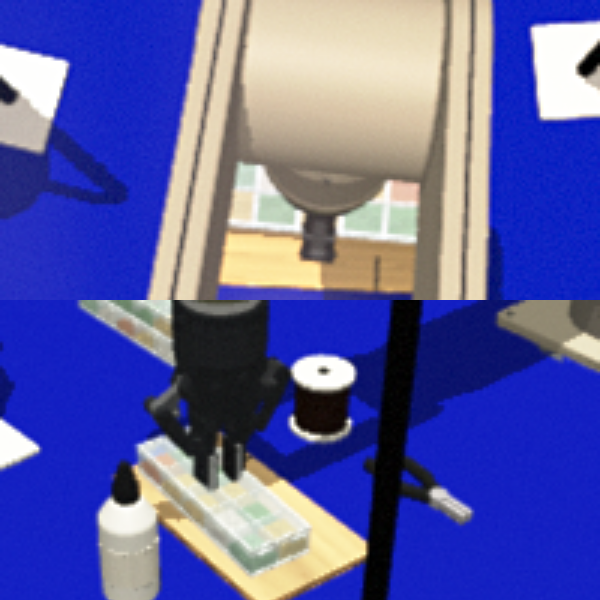

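```bash
python3 - <<'E'
from h import *
np.set_printoptions(suppress=True,precision=0)
s=load('scene');P=cloud(s)
for v in range(180,206,2): print(v,[tuple(P[v,u].round().astype(int)) for u in (306,309,312,317,320)])
print('box top',P[197,330],P[190,290])
Q=P[180:240,260:345].reshape(-1,3)
m=(Q[:,2]>33)&(Q[:,2]<42);print(cv2.minAreaRect(Q[m][:,:2].astype(np.float32)))
E
```

```text
180 [(np.int64(604), np.int64(-24), np.int64(107)), (np.int64(606), np.int64(-10), np.int64(115)), (np.int64(599), np.int64(-6), np.int64(114)), (np.int64(564), np.int64(-29), np.int64(89)), (np.int64(575), np.int64(-5), np.int64(105))]
182 [(np.int64(604), np.int64(-23), np.int64(102)), (np.int64(606), np.int64(-9), np.int64(110)), (np.int64(599), np.int64(-7), np.int64(108)), (np.int64(570), np.int64(-22), np.int64(89)), (np.int64(571), np.int64(-9), np.int64(96))]
184 [(np.int64(596), np.int64(-34), np.int64(87)), (np.int64(607), np.int64(-8), np.int64(105)), (np.int64(595), np.int64(-12), np.int64(98)), (np.int64(574), np.int64(-17), np.int64(87)), (np.int64(571), np.int64(-9), np.int64(90))]
186 [(np.int64(603), np.int64(-25), np.int64(90)), (np.int64(603), np.int64(-13), np.int64(95)), (np.int64(595), np.int64(-12), np.int64(92)), (np.int64(575), np.int64(-17), np.int64(81)), (np.int64(569), np.int64(-12), np.int64(81))]
188 [(np.int64(608), np.int64(-19), np.int64(88)), (np.int64(604), np.int64(-13), np.int64(90)), (np.int64(595), np.int64(-12), np.int64(87)), (np.int64(574), 
[... 1401 characters left out ...]
64(576), np.int64(-15), np.int64(40)), (np.int64(567), np.int64(-13), np.int64(37))]
202 [(np.int64(600), np.int64(-30), np.int64(36)), (np.int64(599), np.int64(-18), np.int64(43)), (np.int64(593), np.int64(-14), np.int64(42)), (np.int64(576), np.int64(-14), np.int64(34)), (np.int64(570), np.int64(-9), np.int64(34))]
204 [(np.int64(604), np.int64(-25), np.int64(35)), (np.int64(599), np.int64(-19), np.int64(36)), (np.int64(591), np.int64(-16), np.int64(34)), (np.int64(584), np.int64(-5), np.int64(37)), (np.int64(576), np.int64(-2), np.int64(35))]
box top [511. -36.   9.] [ 597. -101.   35.]
((633.8966064453125, -28.084213256835938), (181.88291931152344, 165.88204956054688), 83.82587432861328)
```

apply_moves(series="0 0 -0.05 0 0.6;0 0 -0.05 0 0.6;0 0 0 0 0.6")

```text
time: 4.2
tool_pos: [585.8, -23.3, 41.6]
tcp_rot: [179.7, 0.0, 83.8]
ft_force: [0.3, -0.1, 0.2]
finger_gap: 17.3
grip_force: 0.0
```

```bash
python3 - <<'E'
from h import *
s=save('scene');P=cloud(s)
print(sense()['tool_pos'],sense()['finger_gap'])
for v in range(180,206,2): print(v,[P[v,u].round().astype(int).tolist() for u in (306,309,317)])
E
```

```text
[585.33155085 -23.24121681  40.25347297] 17.306840724546714
180 [[608, -18, 112], [604, -12, 113], [578, -13, 102]]
182 [[607, -20, 105], [600, -17, 104], [579, -12, 97]]
184 [[606, -22, 98], [602, -14, 100], [578, -13, 91]]
186 [[608, -19, 94], [601, -16, 93], [576, -15, 83]]
188 [[609, -18, 90], [601, -16, 87], [578, -13, 79]]
190 [[607, -20, 81], [601, -16, 81], [516, -85, 8]]
192 [[570, -67, 35], [601, -16, 75], [521, -79, 7]]
194 [[578, -57, 37], [571, -54, 36], [554, -40, 36]]
196 [[581, -53, 34], [576, -47, 35], [559, -35, 34]]
198 [[588, -44, 36], [582, -40, 35], [566, -26, 36]]
200 [[592, -39, 34], [586, -34, 34], [571, -20, 35]]
202 [[600, -30, 36], [593, -26, 36], [579, -11, 37]]
204 [[605, -23, 36], [597, -21, 34], [584, -5, 36]]
```

apply_moves(series="0 -0.01 0 0 -0.5;0 0 0 0 -1;0 0 0 0 -1;0 0 0 0 -1;0 0 0 0 -1")

```text
time: 4.67
tool_pos: [580.2, -22.7, 37.8]
tcp_rot: [-179.9, -0.0, 83.8]
ft_force: [0.1, 0.6, -0.6]
finger_gap: 76.4
grip_force: 0.0
```

apply_moves(series="0 0 0 0 -1;0 0 0.05 0 -1;0 0 0.04 0 -1;0 0 0.03 0 -1;0 0 0.01 0 -1")

```text
time: 5.08
tool_pos: [578.7, -22.5, -3.1]
tcp_rot: [-179.8, -0.0, 83.7]
ft_force: [0.7, 0.8, -0.7]
finger_gap: 85.4
grip_force: 0.0
```

apply_moves(series="0 0.008 0.02 0 -1;0 0 0.02 0 -1;0 0 0.016 0 -1;0 0 0 0 -1;0 0 0 0 -1")

```text
time: 5.5
tool_pos: [582.8, -23.0, -17.5]
tcp_rot: [-180.0, 0.0, 83.8]
ft_force: [1.1, 0.1, 1.0]
finger_gap: 85.7
grip_force: 0.0
```

apply_moves(series="0 0 0 0 -0.6;0 0 0 0 -0.3;0 0 0 0 0;0 0 0 0 0;0 0 0 0 0")

```text
time: 5.92
tool_pos: [583.8, -23.0, -16.5]
tcp_rot: [179.9, -0.0, 83.8]
ft_force: [0.5, -0.5, 5.3]
finger_gap: 58.5
grip_force: 56.1
```

apply_moves(series="0 0 -0.02 0 0;0 0 -0.04 0 0;0 0 -0.08 0 0;0 0 -0.09 0 0;0 0 -0.09 0 0")

```text
time: 6.33
tool_pos: [582.1, -22.8, 79.8]
tcp_rot: [-179.9, -0.0, 83.8]
ft_force: [0.9, 0.7, -1.5]
finger_gap: 58.9
grip_force: 55.3
```

apply_moves(series="0 0 -0.04 -0.01 0;0 0 0 -0.02 0;0 0 0 -0.018 0;0 0 0 0 0;0 0 0 0 0")

```text
time: 6.75
tool_pos: [582.6, -22.9, 90.4]
tcp_rot: [-180.0, -0.0, 89.2]
ft_force: [0.4, 0.1, -2.4]
finger_gap: 59.0
grip_force: 55.4
```

```bash
python3 - <<'E'
from h import *
print({k:np.round(sense()[k],2) for k in('tool_pos','tcp_rot','ft_force','wrist_torque','finger_gap')})
s=save('scene');cv2.imwrite('pics/lift.png',cv2.resize(s['frame'][90:250,220:420],(750,600)))
E
```

```text
{'tool_pos': array([582.58, -22.92,  90.36]), 'tcp_rot': array([-1.7996e+02, -1.0000e-02,  8.9230e+01]), 'ft_force': array([ 0.45,  0.05, -2.42]), 'wrist_torque': array([-0.02,  0.01,  0.03]), 'finger_gap': np.float64(58.97)}
```

View pics/lift.png

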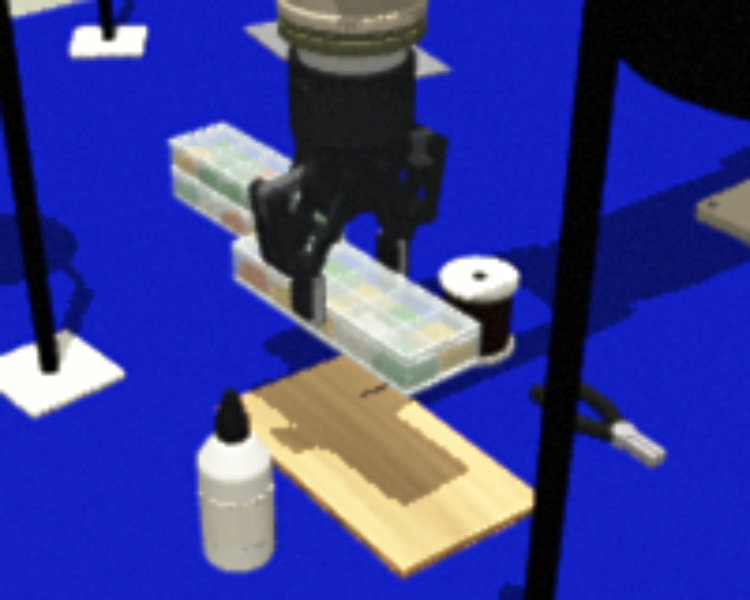

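apply_moves(series="-0.045 -0.0215 0 0 0;-0.091 -0.043 0 0 0;-0.091 -0.043 0 0 0;-0.091 -0.043 0 0 0;-0.091 -0.043 0 0 0")

```text
time: 7.22
tool_pos: [522.0, -146.3, 90.3]
tcp_rot: [-180.0, -0.0, 89.2]
ft_force: [0.1, -0.6, -1.9]
finger_gap: 58.8
grip_force: 55.4
```

apply_moves(series="-0.091 -0.043 0 0 0;-0.091 -0.043 0 0 0;-0.091 -0.043 0 0 0;-0.091 -0.043 0 0 0;-0.091 -0.043 0 0 0")

```text
time: 7.63
tool_pos: [455.5, -282.0, 90.4]
tcp_rot: [-180.0, -0.0, 89.2]
ft_force: [0.9, -0.1, -2.4]
finger_gap: 58.6
grip_force: 55.4
```

apply_moves(series="-0.091 -0.043 0 0 0;-0.091 -0.043 0 0 0;-0.045 -0.0215 0 0 0;0 0 0 0 0;0 0 0 0 0")

```text
time: 8.05
tool_pos: [422.9, -348.9, 90.3]
tcp_rot: [-180.0, -0.0, 89.1]
ft_force: [-0.3, 0.8, -1.8]
finger_gap: 59.2
grip_force: 55.3
```

apply_moves(series="0 0 0 0 0;0 0 0 0 0;0 0 0 0 0")

```text
time: 8.3
tool_pos: [424.4, -347.3, 90.6]
tcp_rot: [-180.0, -0.0, 89.3]
ft_force: [0.1, 0.0, -1.7]
finger_gap: 58.7
grip_force: 55.3
```

```bash
python3 - <<'E'
from h import *
print({k:np.round(sense()[k],2) for k in('tool_pos','tcp_rot','ft_force')})
for n in('scene','top'):
    s=save(n);P=cloud(s).reshape(-1,3)
    m=(abs(P[:,0]-422)<60)&(abs(P[:,1]+349)<120)
    Q=P[m]; print(n,np.histogram(Q[:,2],np.arange(30,200,6)))
s=load('scene');cv2.imwrite('pics/over.png',cv2.resize(s['frame'][70:190,210:360],(750,600)))
E
```

```text
{'tool_pos': array([ 424.35, -347.33,   90.58]), 'tcp_rot': array([-1.7999e+02, -2.0000e-02,  8.9320e+01]), 'ft_force': array([ 0.14,  0.03, -1.73])}
scene (array([ 75,  77,  81, 238, 285,   0,   0,   0,   0,   0,   0,   0,   0,
         1,  71,  86,  83,  71, 388,  44,  23,  28,  20,  29,  50,  47,
        48,  55]), array([ 30,  36,  42,  48,  54,  60,  66,  72,  78,  84,  90,  96, 102,
       108, 114, 120, 126, 132, 138, 144, 150, 156, 162, 168, 174, 180,
       186, 192, 198]))
top (array([ 16,  21,  12,  70, 178,   2,   0,   0,   0,   0,   0,   0,   0,
         1,  13,  32,  22,  26, 907, 577,  19,   7,  11,  24,  90, 125,
        32,  77]), array([ 30,  36,  42,  48,  54,  60,  66,  72,  78,  84,  90,  96, 102,
       108, 114, 120, 126, 132, 138, 144, 150, 156, 162, 168, 174, 180,
       186, 192, 198]))
```

View pics/over.png

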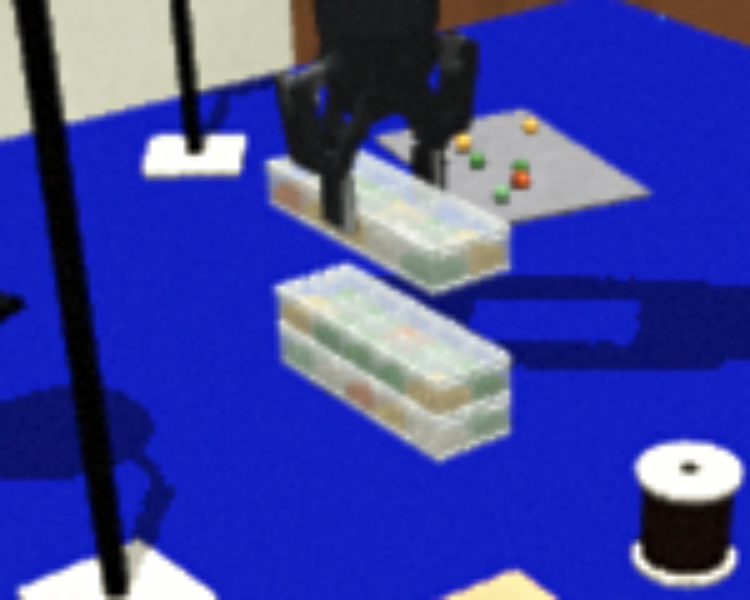

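apply_moves(series="-0.004 -0.004 0.04 0 0;0 0 0.06 0 0;0 0 0.05 0 0;0 0 0.02 0 0;0 0 0.006 0 0")

```text
time: 8.82
tool_pos: [421.5, -348.0, 35.5]
tcp_rot: [-179.8, -0.1, 89.3]
ft_force: [0.4, 0.3, -2.1]
finger_gap: 58.9
grip_force: 55.3
```

apply_moves(series="0 0 0.006 0 0;0 0 0.005 0 0;0 0 0 0 0;0 0 0 0 0")

```text
time: 9.15
tool_pos: [423.2, -349.9, 35.4]
tcp_rot: [179.9, 0.1, 89.3]
ft_force: [-0.1, -0.0, -1.6]
finger_gap: 58.7
grip_force: 55.3
```

apply_moves(series="0 0 0.005 0 0;0 0 0.003 0 0;0 0 0 0 0;0 0 0 0 0")

```text
time: 9.48
tool_pos: [422.7, -349.4, 32.2]
tcp_rot: [-180.0, -0.0, 89.3]
ft_force: [-0.0, -0.2, -2.6]
finger_gap: 58.6
grip_force: 55.3
```

apply_moves(series="0 0 0.003 0 0;0 0 0.003 0 0;0 0 0 0 0;0 0 0 0 0")

```text
time: 9.82
tool_pos: [422.9, -349.5, 30.6]
tcp_rot: [180.0, 0.0, 89.3]
ft_force: [0.4, 1.2, -0.5]
finger_gap: 58.9
grip_force: 55.5
```

apply_moves(series="0 0 0.003 0 0;0 0 0 0 0;0 0 0 0 0")

```text
time: 10.07
tool_pos: [422.9, -349.5, 30.5]
tcp_rot: [180.0, 0.0, 89.3]
ft_force: [-4.1, 4.5, 7.7]
finger_gap: 59.0
grip_force: 56.5
```

Contact. Release and lift.

apply_moves(series="0 0 0 0 -0.5;0 0 0 0 -1;0 0 0 0 -1;0 0 0 0 -1;0 0 0 0 -1")

```text
time: 10.48
tool_pos: [422.7, -349.4, 29.4]
tcp_rot: [-180.0, -0.0, 89.3]
ft_force: [0.1, -0.6, -0.7]
finger_gap: 85.1
grip_force: 0.0
```

apply_moves(series="0 0 0 0 -1;0 0 0 0 -1;0 0 -0.02 0 -1;0 0 -0.05 0 -1;0 0 -0.09 0 -1")

```text
time: 10.9
tool_pos: [420.8, -347.4, 75.0]
tcp_rot: [-179.7, -0.2, 89.3]
ft_force: [-0.4, -0.6, 0.3]
finger_gap: 85.3
grip_force: 0.0
```

apply_moves(series="0 0 -0.12 0 -1;0 0 -0.12 0 -1;0 0 -0.12 0 -1;0 0 -0.05 0 -1;0 0 0 0 -1")

```text
time: 11.32
tool_pos: [425.0, -351.6, 207.1]
tcp_rot: [179.6, 0.4, 89.3]
ft_force: [0.9, 0.4, 1.6]
finger_gap: 85.1
grip_force: 0.0
```

apply_moves(series="0.05 0.004 0 0 -1;0.11 0.008 0 0 -1;0.12 0.008 0 0 -1;0.12 0.008 0 0 -1;0.12 0.008 0 0 -1")

```text
time: 11.73
tool_pos: [434.3, -191.0, 198.6]
tcp_rot: [-179.9, -0.1, 89.2]
ft_force: [0.7, -0.2, 1.0]
finger_gap: 85.6
grip_force: 0.0
```

apply_moves(series="0.12 0.008 0 0 -1;0.12 0.008 0 0 -1;0.12 0.008 0 0 -1;0.12 0.008 0 0 -1;0.12 0.008 0 0 -1")

```text
time: 12.15
tool_pos: [448.4, -11.3, 198.9]
tcp_rot: [-179.9, -0.0, 89.3]
ft_force: [0.4, -0.6, 0.1]
finger_gap: 85.4
grip_force: 0.0
```

apply_moves(series="0.12 0.008 0 0 -1;0.12 0.008 0 0 -1;0.12 0.008 0 0 -1;0.12 0.008 0 0 -1;0.12 0.008 0 0 -1")

```text
time: 12.57
tool_pos: [462.5, 168.2, 198.8]
tcp_rot: [-179.9, 0.0, 89.3]
ft_force: [1.1, -0.6, 0.2]
finger_gap: 85.5
grip_force: 0.0
```

apply_moves(series="0.12 0.008 0 0 -1;0.12 0.008 0 0 -1;0.12 0.008 0 0 -1;0.12 0.008 0 0 -1;0.12 0.008 0 0 -1")

```text
time: 12.98
tool_pos: [476.7, 347.7, 198.5]
tcp_rot: [-179.8, 0.1, 89.3]
ft_force: [0.2, -0.8, 0.7]
finger_gap: 85.3
grip_force: 0.0
```

apply_moves(series="0.04 0.002 0 -0.02 -1;0 0 0 -0.06 -1;0 0 0 -0.06 -1;0 0 0 -0.06 -1;0 0 0 -0.06 -1")

```text
time: 13.4
tool_pos: [477.9, 357.6, 198.6]
tcp_rot: [-179.8, 0.0, 119.5]
ft_force: [-0.2, -0.4, -0.2]
finger_gap: 85.0
grip_force: 0.0
```

apply_moves(series="0 0 0 -0.06 -1;0 0 0 -0.018 -1;0 0 0 0 -1;0 0 0 0 -1;0 0 0 0 -1")

```text
time: 13.82
tool_pos: [478.7, 357.6, 199.7]
tcp_rot: [-179.9, -0.0, 127.9]
ft_force: [0.5, 0.5, -0.0]
finger_gap: 85.4
grip_force: 0.0
```

```bash
python3 - <<'E'
import sys
from h import *
print({k:np.round(sense()[k],2) for k in('tool_pos','tcp_rot')})
s=save('top');import pose
pose.s=s;pose.P=cloud(s)
print('box',pose.rect((410,230,525,290),76,95),'stack',pose.rect((410,230,525,290),50,60))
print('stock',pose.rect((138,170,198,266),19,30))
b=s['frame'];cv2.imwrite('pics/chk.png',np.hstack([cv2.resize(b[165:235,270:380],(440,280)),cv2.resize(b[225:295,410:530],(360,280))]))
E
```

```text
{'tool_pos': array([478.74, 357.61, 199.69]), 'tcp_rot': array([-1.7992e+02, -1.0000e-02,  1.2790e+02])}
box (((422.53399658203125, -349.8326110839844), (184.30523681640625, 57.525325775146484), 89.20634460449219), 2227, np.float64(83.41500279757315)) stack (((423.18218994140625, -258.7347717285156), (4.640140533447266, 59.28120040893555), 89.90987396240234), 60, np.float64(54.40459695941303))
stock (((475.5811767578125, 361.7294921875), (25.09796142578125, 119.84481811523438), 38.28233337402344), 526, np.float64(24.61297334202834))
```

View pics/chk.png

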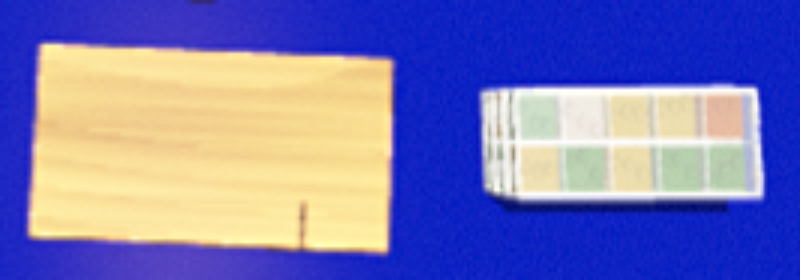

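apply_moves(series="0 0 0.07 0 -1;0 0 0.12 0 -1;0 0 0.12 0 -1;0 0 0.12 0 -1;0 0 0.12 0 -1", squeeze=60)

```text
time: 14.28
tool_pos: [479.2, 357.9, 34.1]
tcp_rot: [180.0, 0.0, 127.9]
ft_force: [0.3, 0.9, 0.2]
finger_gap: 85.5
grip_force: 0.0
```

apply_moves(series="0 0 0.08 0 -1;0 0 0.05 0 -1;0 0 0.03 0 -1;0 0 0.01 0 -1;0 0 0 0 -1")

```text
time: 14.7
tool_pos: [479.2, 357.8, -15.7]
tcp_rot: [-180.0, -0.0, 128.0]
ft_force: [-0.0, 0.0, 0.3]
finger_gap: 85.2
grip_force: 0.0
```

apply_moves(series="0 0 0 0 -0.5;0 0 0 0 0;0 0 0 0 0;0 0 0 0 0;0 0 0 0 0")

```text
time: 15.12
tool_pos: [479.9, 358.2, -14.7]
tcp_rot: [179.9, 0.0, 128.0]
ft_force: [-0.3, 0.5, -0.4]
finger_gap: 42.7
grip_force: 0.0
```

apply_moves(series="0 0 0.006 0 0;0 0 0 0 0.2;0 0 0 0 0.2")

```text
time: 15.37
tool_pos: [479.2, 357.8, -17.5]
tcp_rot: [-180.0, -0.0, 128.0]
ft_force: [-0.3, 0.4, -0.4]
finger_gap: 34.2
grip_force: 0.0
```

```bash
python3 - <<'E'
from h import *
s=save('scene');print(sense()['tool_pos'],sense()['finger_gap'])
T=np.array(s['extrinsics']);K=np.array(s['intrinsics'])
p=T[:3,:3].T@(np.array([479,358,16])-T[:3,3]);q=K@p/p[2];print(q)
u,v=int(q[0]),int(q[1])
cv2.imwrite('pics/sq.png',cv2.resize(s['frame'][v-50:v+40,u-60:u+60],(800,600),interpolation=cv2.INTER_CUBIC))
E
```

```text
[479.21297534 357.80373352 -17.49035459] 34.32672079637592
[464.98441918 271.88487998   1.        ]
```

View pics/sq.png

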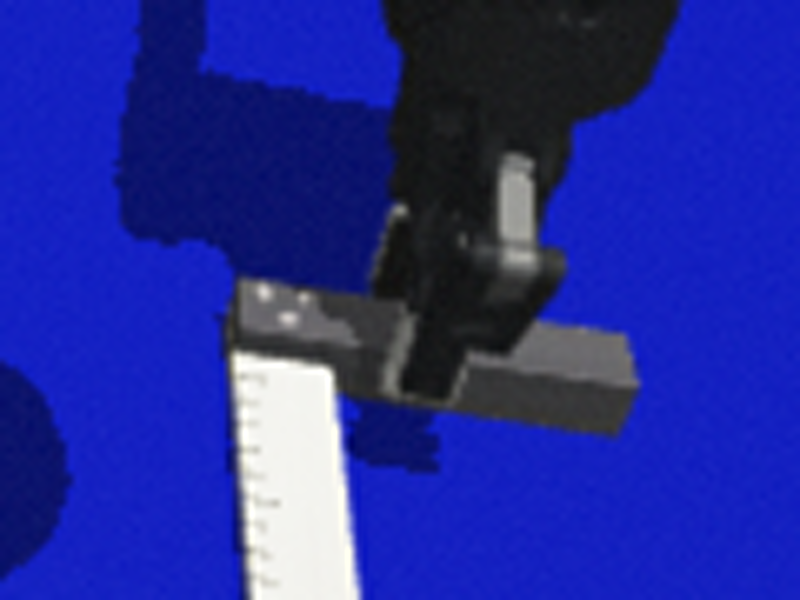

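```bash
python3 - <<'E'
from h import *
s=load('scene');P=cloud(s)
for u in(466,468,470):
  for v in range(272,285): print(u,v,P[v,u].round(1))
E
```

```text
466 272 [505.9 369.9  43.3]
466 273 [506.5 370.7  41.6]
466 274 [505.8 371.1  38.5]
466 275 [508.2 372.6  38.5]
466 276 [505.2 372.2  33.1]
466 277 [507.  373.5  32.6]
466 278 [505.9 373.8  29.1]
466 279 [504.2 373.8  25. ]
466 280 [502.8 374.   21.2]
466 281 [485.8 368.6   1.7]
466 282 [483.5 368.5  -3.1]
466 283 [486.8 370.3  -2.3]
466 284 [ 4.913e+02  3.726e+02 -2.000e-01]
468 272 [522.9 379.7  62.7]
468 273 [505.1 374.   43.3]
468 274 [504.5 374.4  40.3]
468 275 [504.8 375.1  38.2]
468 276 [503.2 375.2  34.3]
468 277 [498.6 374.3  27.4]
468 278 [501.  375.8  27.4]
468 279 [501.7 376.7  25.7]
468 280 [500.  376.7  21.5]
468 281 [483.4 371.6   2.6]
468 282 [480.2 371.2  -3.2]
468 283 [484.5 373.3  -1.4]
468 284 [486.6 374.8  -1.7]
470 272 [519.6 382.1  62.5]
470 273 [500.4 376.   41.7]
470 274 [501.9 377.2  40.8]
470 275 [503.5 378.4  40. ]
470 276 [499.6 377.7  33.9]
470 277 [502.4 379.3  34.2]
470 278 [499.9 379.1  29.4]
470 279 [501.3 380.2  28.3]
470 280 [498.8 380.   23.5]
470 281 [491.8 378.3  14.1]
470 282 [478.1 374.3  -2. ]
470 283 [481.5 376.2  -1.1]
470 284 [484.4 377.8  -0.6]
```

apply_moves(series="0 0 0.01 0 0.2;0 0 0.007 0 0.2;0 0 0 0 0.2;0 0 0 0 0.5;0 0 0 0 0.6")

```text
time: 15.83
tool_pos: [479.3, 357.9, -22.5]
tcp_rot: [-180.0, -0.0, 128.0]
ft_force: [1.2, -0.4, -1.8]
finger_gap: 22.7
grip_force: 60.6
```

apply_moves(series="0 0 0 0 0.7;0 0 0 0 0.7;0 0 0 0 0.7;0 0 0 0 0.7;0 0 0 0 0.7")

```text
time: 16.25
tool_pos: [479.3, 357.9, -22.5]
tcp_rot: [-180.0, -0.0, 128.0]
ft_force: [1.0, 0.5, -2.6]
finger_gap: 22.5
grip_force: 60.6
```

apply_moves(series="0 0 -0.01 0 0.7;0 0 -0.03 0 0.7;0 0 -0.07 0 0.7;0 0 -0.09 0 0.7;0 0 -0.08 0 0.7")

```text
time: 16.67
tool_pos: [478.9, 357.6, 62.8]
tcp_rot: [-179.9, -0.0, 128.0]
ft_force: [1.3, 1.0, -4.3]
finger_gap: 22.7
grip_force: 60.3
```

apply_moves(series="0 0 -0.04 0.02 0.7;0 0 0 0.05 0.7;0 0 0 0.05 0.7;0 0 0 0.06 0.7;0 0 0 0.06 0.7")

```text
time: 17.08
tool_pos: [479.3, 357.9, 74.4]
tcp_rot: [180.0, -0.0, 100.2]
ft_force: [-0.6, 0.6, -4.8]
finger_gap: 22.5
grip_force: 60.3
```

apply_moves(series="0 0 0 0.05 0.7;0 0 0 0.05 0.7;0 0 0 0.021 0.7;0 0 0 0 0.7;0 0 0 0 0.7")

```text
time: 17.5
tool_pos: [479.3, 357.9, 74.0]
tcp_rot: [180.0, 0.0, 86.7]
ft_force: [0.7, -0.2, -4.6]
finger_gap: 22.4
grip_force: 60.3
```

apply_moves(series="-0.04 -0.03 0 0 0.7;-0.09 -0.03 0 0 0.7;-0.1 0 0 0 0.7;-0.1 0 0 0 0.7;-0.1 0 0 0 0.7")

```text
time: 17.92
tool_pos: [453.3, 229.2, 73.8]
tcp_rot: [180.0, 0.0, 86.8]
ft_force: [0.6, -0.3, -4.4]
finger_gap: 22.3
grip_force: 60.3
```

apply_moves(series="-0.1 0.01 0 0 0.7;-0.1 0.01 0 0 0.7;-0.1 0.01 0 0 0.7;-0.1 0.01 0 0 0.7;-0.1 0.01 0 0 0.7")

```text
time: 18.33
tool_pos: [459.8, 78.2, 74.1]
tcp_rot: [180.0, -0.0, 86.7]
ft_force: [1.4, 0.3, -3.9]
finger_gap: 22.4
grip_force: 60.3
```

apply_moves(series="-0.1 0.01 0 0 0.7;-0.1 0.01 0 0 0.7;-0.07 0.01 0 0 0.7;-0.03 0 0 0 0.7;0 0 0 0 0.7")

```text
time: 18.75
tool_pos: [463.7, -12.6, 74.0]
tcp_rot: [180.0, 0.0, 86.6]
ft_force: [0.1, -0.2, -3.1]
finger_gap: 22.5
grip_force: 60.4
```

apply_moves(series="0 0 0 0 0.7;0 0 0 0 0.7;0 0 0 0 0.7")

```text
time: 19.0
tool_pos: [463.5, -9.7, 73.6]
tcp_rot: [-180.0, -0.0, 86.7]
ft_force: [0.3, 0.2, -3.5]
finger_gap: 22.4
grip_force: 60.4
```

```bash
python3 - <<'E'
from h import *
print({k:np.round(sense()[k],2) for k in('tool_pos','tcp_rot','ft_force','wrist_torque')})
s=save('scene');P=cloud(s).reshape(-1,3)
m=(P[:,0]>530)&(P[:,0]<640)&(abs(P[:,1]+45)<60)&(P[:,2]>60)&(P[:,2]<180)
Q=P[m];print(len(Q),np.histogram(Q[:,2],np.arange(60,180,6)))
if len(Q):
    Q=Q[abs(Q[:,2]-np.median(Q[:,2]))<12];A=np.c_[Q[:,:2],np.ones(len(Q))];print('plane',np.linalg.lstsq(A,Q[:,2],rcond=None)[0],cv2.minAreaRect(Q[:,:2].astype(np.float32)))
E
```

```text
{'tool_pos': array([463.52,  -9.74,  73.59]), 'tcp_rot': array([-1.7999e+02, -2.0000e-02,  8.6710e+01]), 'ft_force': array([ 0.29,  0.16, -3.48]), 'wrist_torque': array([ 0.05,  0.04, -0.04])}
235 (array([  0,   0,   0,   0,   0,   0,   0, 172,  63,   0,   0,   0,   0,
         0,   0,   0,   0,   0,   0]), array([ 60,  66,  72,  78,  84,  90,  96, 102, 108, 114, 120, 126, 132,
       138, 144, 150, 156, 162, 168, 174]))
plane [-3.27004451e-03 -2.12896576e-02  1.07976994e+02] ((572.6025390625, -54.539100646972656), (31.28609275817871, 83.1352310180664), 86.71685028076172)
```

apply_moves(series="0 0.03 0 0 0.7;0 0.04 0.03 0 0.7;0 0.026 0.06 0 0.7;0 0 0.08 0 0.7;0 0 0.07 0 0.7")

```text
time: 19.47
tool_pos: [493.2, -11.6, 1.0]
tcp_rot: [179.9, -0.0, 86.7]
ft_force: [-0.4, 0.3, -4.5]
finger_gap: 22.4
grip_force: 60.4
```

apply_moves(series="0 0 0.04 0 0.7;0 0 0.015 0 0.7;0 0 0.005 0 0.7;0 0 0 0 0.7;0 0 0 0 0.7")

```text
time: 19.88
tool_pos: [493.6, -12.5, -15.0]
tcp_rot: [179.9, 0.0, 86.6]
ft_force: [0.2, -0.2, -3.9]
finger_gap: 22.4
grip_force: 60.3
```

```bash
python3 - <<'E'
from h import *
print({k:np.round(sense()[k],2) for k in('tool_pos','tcp_rot','ft_force','wrist_torque')})
s=save('top');cv2.imwrite('pics/pl.png',cv2.resize(s['frame'][165:255,270:390],(800,600),interpolation=cv2.INTER_CUBIC))
E
```

```text
{'tool_pos': array([493.6 , -12.51, -15.02]), 'tcp_rot': array([1.7987e+02, 1.0000e-02, 8.6630e+01]), 'ft_force': array([ 0.21, -0.21, -3.86]), 'wrist_torque': array([-0.01,  0.01,  0.03])}
```

View pics/pl.png

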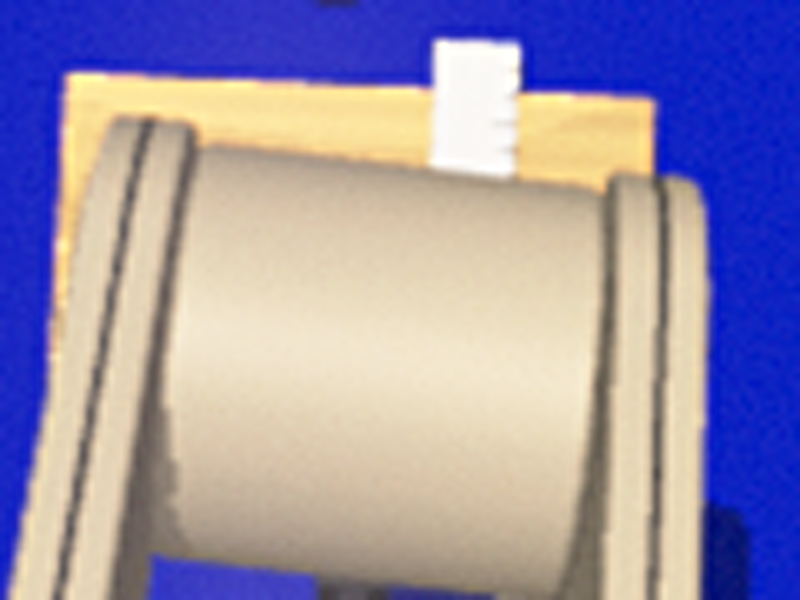

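```bash
python3 - <<'E'
from h import *
s=load('top')
X=np.array([.9983,-.0584]);t=np.array([519.3,-67.4]);Y=np.array([.0584,.9983])
for u,v in((347.7,171.3),(347.1,190.8)):
    w=px2w(s,u,v,20)[:2];print(w,'off tick',(w-t)@Y)
S=s['frame'].astype(float)
for v in range(173,190,2): print(v,S[v,330:352,0].astype(int).tolist())
E
```

```text
[641.40517976 -75.71733697] off tick -1.1722549983782216
[592.56411185 -73.01207417] off tick -1.3239095135796717
173 [195, 193, 194, 194, 198, 234, 250, 248, 247, 246, 246, 248, 246, 246, 246, 250, 251, 238, 198, 192, 197, 195]
175 [195, 192, 193, 193, 204, 235, 250, 247, 246, 245, 246, 248, 246, 245, 247, 243, 233, 202, 152, 193, 198, 197]
177 [194, 197, 196, 194, 203, 235, 249, 247, 246, 246, 245, 246, 245, 245, 247, 249, 251, 229, 158, 193, 200, 198]
179 [154, 156, 162, 151, 167, 227, 251, 247, 246, 245, 245, 246, 244, 245, 247, 243, 224, 174, 139, 154, 170, 165]
181 [149, 150, 145, 145, 171, 233, 250, 246, 246, 245, 245, 245, 246, 246, 248, 249, 245, 206, 147, 145, 148, 149]
183 [157, 155, 155, 153, 181, 236, 249, 246, 245, 245, 245, 246, 245, 239, 229, 228, 221, 176, 141, 144, 144, 148]
185 [153, 154, 154, 153, 181, 235, 249, 246, 245, 246, 245, 246, 245, 245, 247, 248, 247, 205, 141, 140, 143, 142]
187 [140, 141, 139, 140, 189, 242, 249, 246, 245, 245, 244, 245, 246, 245, 240, 231, 207, 141, 132, 138, 139, 139]
189 [130, 133, 134, 133, 194, 248, 255, 252, 251, 249, 249, 249, 249, 248, 249, 252, 241, 170, 135, 135, 139, 134]
```

apply_moves(series="0.004 0 0.01 0 0.7;0 0 0.006 0 0.7;0 0 0.003 0 0.7;0 0 0 0 0.7;0 0 0 0 0.7")

```text
time: 20.35
tool_pos: [492.3, -11.3, -22.2]
tcp_rot: [-180.0, -0.0, 86.6]
ft_force: [0.1, -0.1, -4.3]
finger_gap: 22.5
grip_force: 60.4
```

apply_moves(series="0 0 0.003 0 0.7;0 0 0 0 0.7;0 0 0 0 0.7")

```text
time: 20.6
tool_pos: [492.6, -11.3, -22.6]
tcp_rot: [180.0, 0.0, 86.6]
ft_force: [-3.5, -0.2, 2.8]
finger_gap: 22.2
grip_force: 61.1
```

apply_moves(series="0 0.003 0 0 0.7;0 0.003 0 0 0.7;0 0.003 0 0 0.7;0 0 0 0 0.7")

```text
time: 20.93
tool_pos: [495.1, -11.5, -22.6]
tcp_rot: [-180.0, 0.0, 86.6]
ft_force: [-4.4, 0.0, 5.5]
finger_gap: 22.4
grip_force: 61.6
```

apply_moves(series="0 0.002 0 0 0.7;0 0 0 0 0.7;0 0 0 0 0.7")

```text
time: 21.18
tool_pos: [495.6, -11.5, -22.6]
tcp_rot: [-180.0, 0.0, 86.6]
ft_force: [-6.1, -0.3, 5.6]
finger_gap: 22.4
grip_force: 61.7
```

apply_moves(series="0 0.002 0 0 0.7;0 0 0 0 0.7;0 0 0 0 0.7")

```text
time: 21.43
tool_pos: [496.1, -11.5, -22.6]
tcp_rot: [-180.0, 0.0, 86.6]
ft_force: [-6.0, -0.3, 6.5]
finger_gap: 22.3
grip_force: 61.6
```

apply_moves(series="0 0.002 0 0 0.7;0 0 0 0 0.7;0 0 0 0 0.7")

```text
time: 21.68
tool_pos: [496.8, -11.6, -22.6]
tcp_rot: [-180.0, 0.0, 86.6]
ft_force: [-5.6, 0.3, 5.6]
finger_gap: 22.4
grip_force: 61.6
```

apply_moves(series="0 0.002 0 0 0.7;0 0 0 0 0.7;0 0 0 0 0.7")

```text
time: 21.93
tool_pos: [497.3, -11.6, -22.6]
tcp_rot: [-180.0, 0.0, 86.6]
ft_force: [-6.2, -0.2, 6.6]
finger_gap: 22.3
grip_force: 61.6
```

Still sliding on friction (~6 N); continue in small steps.

apply_moves(series="0 0.002 0 0 0.7;0 0 0 0 0.7;0 0 0 0 0.7")

```text
time: 22.18
tool_pos: [497.8, -11.6, -22.6]
tcp_rot: [-180.0, 0.0, 86.6]
ft_force: [-5.8, 0.3, 5.9]
finger_gap: 22.4
grip_force: 61.8
```

apply_moves(series="0 0.002 0 0 0.7;0 0 0 0 0.7;0 0 0 0 0.7")

```text
time: 22.43
tool_pos: [497.8, -11.6, -22.6]
tcp_rot: [-179.9, 0.0, 86.6]
ft_force: [-9.8, 0.2, 10.9]
finger_gap: 22.2
grip_force: 62.2
```

apply_moves(series="0 0.002 0 0 0.7;0 0 0 0 0.7;0 0 0 0 0.7")

```text
time: 22.68
tool_pos: [497.8, -11.6, -22.6]
tcp_rot: [-179.8, 0.0, 86.6]
ft_force: [-12.9, 0.4, 13.7]
finger_gap: 22.9
grip_force: 62.6
```

apply_moves(series="0 0.002 0 0 0.7;0 0 0 0 0.7;0 0 0 0 0.7")

```text
time: 22.93
tool_pos: [497.8, -11.6, -22.6]
tcp_rot: [-179.7, 0.0, 86.6]
ft_force: [-16.4, 0.6, 17.1]
finger_gap: 22.4
grip_force: 63.1
```

apply_moves(series="0 0 0 0 0.7;0 0 0 0 0.7;0 0 0 0 0.7", squeeze=20)

```text
time: 23.18
tool_pos: [497.9, -11.6, -22.6]
tcp_rot: [-179.7, 0.0, 86.6]
ft_force: [-14.9, 0.6, 17.6]
finger_gap: 22.6
grip_force: 63.1
```

apply_moves(series="0 -0.002 0 0 0.7;0 -0.002 0 0 0.7;0 0 0 0 0.7")

```text
time: 23.43
tool_pos: [497.9, -11.6, -22.6]
tcp_rot: [-179.9, 0.0, 86.6]
ft_force: [-9.6, 0.6, 10.9]
finger_gap: 22.6
grip_force: 62.1
```

apply_moves(series="0 0 0 0 0.5;0 0 0 0 0.45;0 0 0 0 0.2;0 0 0 0 0;0 0 0 0 0")

```text
time: 23.85
tool_pos: [499.4, -11.8, -22.7]
tcp_rot: [179.9, 0.0, 86.6]
ft_force: [-0.6, -0.4, 0.5]
finger_gap: 43.1
grip_force: 0.0
```

apply_moves(series="0 0 -0.03 0 0;0 0 -0.05 0 0;0 0 -0.09 0 0;0 0 -0.12 0 0;0 0 -0.12 0 0")

```text
time: 24.27
tool_pos: [497.8, -11.5, 101.2]
tcp_rot: [-179.9, -0.0, 86.6]
ft_force: [0.7, 0.2, 0.0]
finger_gap: 42.1
grip_force: 0.0
```

apply_moves(series="0 0 -0.12 0 0;0.1 0 -0.12 0 0;0.12 0 0 0 0;0.12 0 0 0 0;0.12 0 0 0 0")

```text
time: 24.68
tool_pos: [507.5, 124.1, 170.2]
tcp_rot: [179.8, -0.0, 86.6]
ft_force: [1.0, -0.2, -0.6]
finger_gap: 43.1
grip_force: 0.0
```

apply_moves(series="0.12 0 0 0 0;0.12 0 0 0 0;0.12 0 0 0 0;0.12 0 0 0 0;0 0 0 0 0")

```text
time: 25.1
tool_pos: [514.6, 272.5, 168.7]
tcp_rot: [180.0, -0.2, 86.9]
ft_force: [0.4, 0.7, -0.4]
finger_gap: 42.6
grip_force: 0.0
```

```bash
python3 - <<'E'
from h import *
import pose
s=save('top');pose.s=s;P=pose.P=cloud(s)
print(sense()['tool_pos'])
print('stock',pose.rect((270,200,380,250),19,30),'box',pose.rect((410,230,525,290),76,95))
c=cv2.resize(s['frame'][200:250,285:365],None,fx=1,fy=1)
S=s['frame'].astype(int)
for v in (180,200,210,214,217,220,222,224): print(v,[tuple(x) for x in S[v,332:352,[0]].T.tolist()] if 0 else S[v,330:352,0].tolist())
print('cols (gray) v=214..242')
G=cv2.cvtColor(s['frame'],cv2.COLOR_BGR2GRAY).astype(int)
for u in (285,290,295,300,305,310,315,320,325,328): print(u,G[214:242,u].tolist())
E
```

```text
[514.71806561 269.71930305 168.53407334]
stock (((497.883056640625, -6.021507263183594), (119.15180969238281, 24.08665657043457), 86.67007446289062), 499, np.float64(24.34168504729962)) box (((422.5906677246094, -349.8651123046875), (185.15774536132812, 57.451961517333984), 89.23958587646484), 2226, np.float64(83.478015406905))
180 [149, 149, 147, 149, 210, 251, 247, 246, 245, 244, 246, 246, 245, 245, 248, 250, 239, 170, 148, 152, 146, 152]
200 [148, 146, 145, 187, 239, 250, 247, 246, 246, 245, 246, 246, 246, 248, 249, 245, 191, 151, 148, 151, 154, 150]
210 [151, 150, 147, 219, 253, 248, 246, 246, 247, 247, 248, 247, 241, 229, 233, 209, 145, 156, 153, 157, 159, 162]
214 [160, 162, 172, 230, 251, 248, 247, 247, 247, 248, 247, 247, 246, 242, 233, 214, 155, 154, 159, 159, 158, 158]
217 [155, 156, 170, 228, 251, 247, 246, 247, 248, 247, 247, 247, 246, 248, 252, 231, 130, 154, 158, 158, 159, 159]
220 [167, 165, 188, 236, 250, 247, 247, 247, 247, 247, 247, 246, 247, 249, 248, 202, 130, 161, 163, 158, 161, 158]
222 [162, 159, 178, 229, 250, 247, 247, 247, 248, 248, 247, 241, 228, 224, 200, 
[... 828 characters left out ...]
, 83, 87]
310 [228, 223, 223, 226, 230, 231, 229, 229, 232, 232, 205, 149, 125, 129, 132, 135, 135, 133, 132, 133, 117, 85, 79, 86, 88, 88, 85, 87]
315 [229, 227, 227, 226, 228, 233, 232, 229, 231, 236, 237, 180, 130, 129, 131, 136, 133, 133, 134, 138, 139, 98, 81, 84, 87, 90, 88, 89]
320 [229, 226, 228, 226, 227, 233, 231, 229, 231, 237, 239, 189, 130, 128, 132, 134, 133, 129, 129, 136, 139, 97, 77, 85, 88, 90, 88, 88]
325 [229, 225, 232, 225, 225, 230, 232, 230, 232, 235, 240, 195, 137, 127, 127, 132, 130, 130, 133, 130, 131, 95, 75, 83, 91, 86, 83, 87]
328 [229, 226, 229, 226, 225, 232, 233, 231, 232, 235, 240, 203, 137, 125, 130, 130, 133, 129, 128, 134, 131, 100, 78, 79, 85, 84, 84, 86]
```

```bash
python3 -c "
from h import *
print(hand_in())"
```

```text
the job is handed in; nothing more can be done
None
```

The job is handed in: by my last camera measurements the bead box sits centred and level on its stack, and the square lies flush against the panel's near edge with the blade's outer edge within about 0.5 mm of the tick. The judge's verdict was not shown.

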